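# Clamp a deep-well plate on the plate shaker

### The arm

A 7-joint arm with a two-finger parallel gripper is mounted at the origin on the work surface. World frame = base frame: x ahead of the robot, y to its left, z up, the work surface at z = 0. Lengths are in m, angles in rad, forces in N, time in s.
With the tool pointing down it reaches from about 0.4 to 0.9 m from the base axis. Payload 5.5 kg.
Tool frame: the origin (TCP) lies midway between the tips of the shut fingers; the grasp point (between the pads) lies 19 mm behind it (hold_point_z is the distance from the TCP to the grasp point, in m); z points along the fingers, x is the direction in which the jaws open and shut, and the axes are right-handed (so a half turn about z gives the same grasp; the last joint's range is limited). The gripper opens to 85 mm and grips with 20 to 120 N. Pads are 22 mm wide; open, the fingers measure 114 mm over their backs; the gripper's body (76 mm by 85 mm) begins 54 mm behind the grasp point. The pads swing forward as they close: fully open they stand 13 mm farther back than shut.
Start: joints at [1.496, 0.501, -0.427, 1.55, 0.221, 1.138, -0.21], TCP at [0.215, -0.613, 0.231] pointing down, gripper open.
Joint ranges: [-2.88, 2.88], [-0.31, 2.03], [-1.54, 1.56], [0.2, 2.42], [-1.41, 4.55], [0.19, 2.02], [-2.57, 2.57]. Speed limits (rad/s): [2.57, 2.57, 3.14, 3.14, 3.14, 3.14, 3.14].

### API

Orientations are given as a unit quaternion [x, y, z, w].
In Python, from workcell import * gives the robot as it stands.
- The arm moves only by the tool send_rows, never from a script. Its arguments are lists of equal length, an entry for each row: "linear": the shift along the world's x, y, z in m, a list of three; "dr": the turn, a rotation vector about the world's x, y, z in degrees, a list of three. A call has 1 to 5 rows; each row is the pose to reach, as a shift and turn from the pose commanded when the call began; what a row does not reach only later rows make up. A row lasts 1/8 s, in which the tool goes at most 62.5 mm and 10.7 degrees, less where a joint would pass 70% of its speed; a pose out of reach is approached as far as the arm can. A call with a gripper value outside its range is refused whole. "grip" is the closure, from 0 (fully open) to 1 (shut), set as the call begins (left out, the last holds). The fingers move at their own pace and stop on an object; "squeeze" is the grip in N (left out, the last holds). Time passes only in rows, so rows that repeat a pose let the fingers close. It gives the time, the measured TCP pose, the force and the opening at its end, in the units of the state.
- state(): the state, without advancing time (a new reading comes with each control period).
- snapshot(name): name is "scene" or "top" or "wrist"; returns a dict with "frame" (400x640x3 uint8, red, green, blue), "fx", "fy", "cx", "cy" (pixels), "eye" and "orientation" of the camera in the world; the wrist camera has in their place "T_tool_cam" (4x4, takes a point from camera to tool coordinates, whose origin is the TCP and whose axes are the tool frame's). Camera axes: x right, y down, z forward; pixel columns grow to the right and rows downward; lengths in m; the calibration is good to about 2 mm. A picture is of the moment at which its call begins: read the wrist's pose just before it. There is no depth.
- hand_in(): hands the job in, once; it reports no verdict.
Trained networks look in a picture, given as the dict that the camera call returned (one of the last four; its "shot" number tells which), for a name from the list of things; names that differ only in an ending like _2 or _b are one class to them, and where a whole thing is asked for, a point or a joint stands for the part that bears it (a point fixed in the world has none). Each returns a list of dicts, best first, with "score" (0 to 1); they miss things now and then, are a little off and sometimes report something else, mostly with a low value. They report only what shows in the picture. A call takes as long as a camera call. They do not tell look-alikes from the thing itself.
- look_for(picture, thing): "box" ([left, top, right, bottom] in pixels, round what is visible of it).
- silhouettes(picture, thing): "mask" (400x640 bool, what is visible of it) and "box" ([left, top, right, bottom] in pixels, round what is visible of it).
The state is a dict: "t": time; "q": joint angles; "joint_velocities": joint speeds; "joint_torque": joint torques, N m; "tcp_pos": TCP position; "orientation": TCP orientation; "force": force on the tool from outside, world axes, zero at the start; "moment": the same for the moment, N m; "grip_width": finger opening in m.
Only numpy, scipy, OpenCV 4.12 (cv2) and the standard library are available. Lean on these libraries where they do the work, as an engineer would, in place of code of your own. Each camera call takes 0.05 s, during which the arm holds its last target.

### The job

Get the sealed deep-well plate on the shaker ready to run. Push it along the platform with the fingertips until it is square and fully home against the end stop and both side stops, then push the toggle clamp's black handle over and down, past its dead point, until it snaps into lock with the pad pressing on the plate, and take the robot away from it. Nothing is to be gripped or lifted - do not take the handle between the fingers or lift or tip the plate - and everything else on the bench stays where it is.

Things in the scene. Friction and masses are not known exactly. Their poses are not given: they have to be found in the camera images.
- shaker: plate shaker, a low white machine 300 x 270 mm, fixed, with a flat aluminium platform on top, 90 mm above the bench. Origin on the bench below the plate's home, z up. Its control panel is on the -x side, the end stop on the +x side, side stops and toggle clamp on the +y side. The platform spans x from -112 to 112 mm and y from -95 to 140 mm
- home (a point): point on the platform's top where the underside centre of the plate comes when the plate is fully home; axes as shaker
- end_stop (a point): centre of the end stop's inner face at its top edge: an aluminium bar 62 mm long (along y), 9 mm thick, 18 mm high, 64 mm from home in +x; axes as shaker
- side_stops (a point): point midway between the two side stops, on the line of their inner faces, at their top edge, 43 mm from home in +y: aluminium bars 28 mm long, 9 mm thick, 18 mm high, centred 42 mm to either side along x; axes as shaker
- plate: white deep-well plate with a grey sealing mat, loose on the platform, 128 (its x) x 85.5 x 44 mm, origin at the centre of its underside, z up. Its foot is a 12 mm high skirt, above it the sides stand back 2 mm. About 0.3 kg; 1 to 3 N slide it. It starts 10 to 35 mm short of both stops, a little askew, its x roughly along the shaker's. Pushed low at the middle of a side it neither tips nor turns
- handle (a joint): angle of the clamp handle, rad: 0 open, 1.173 at its stop, locked. The handle rises (1.243 - value) rad above horizontal, free end towards the shaker's +y; pushing it to +y and down makes the value grow. Starts at 0 to 0.22; friction (0.15 N m) holds it. From 0.85 the pad is on the plate and resists, most (1.1 N m) near 0.93; dead point near 1.06, then it snaps to the stop; let go before, it springs back
- handle_pivot (a point): the handle's pivot (axis along the shaker's x), fixed on the shaker, 132 mm above the bench, 106 mm from home towards the shaker's +y, at its x = 0; axes as shaker
- grip0 (a point): point on the centre line of the handle's round black grip, 54 mm from the pivot. The grip is 18 mm in diameter and runs from 46 to 122 mm from the pivot
- grip1 (a point): point on the grip's centre line, 73 mm from the pivot
- grip2 (a point): point on the grip's centre line, 92 mm from the pivot
- grip3 (a point): point on the grip's centre line, 111 mm from the pivot
- clamp_pad: the clamp's sprung pressure pad, 50 x 26 x 11 mm, black rubber face (origin at its centre), at the end of the clamp arm (16 mm wide), 72 mm from the arm's pivot. With the handle open the arm stands about upright (leaning up to 0.3 rad to -y) on the handle's -y side, up to 245 mm above the bench, some 45 mm clear of the grip's upper half. Locked, the arm lies level and the pad presses on the plate's top with about 20 N
- clamp_arm_pivot (a point): the clamp arm's pivot (axis along the shaker's x), fixed on the shaker, 164 mm above the bench, 72 mm from home towards the shaker's +y, at its x = 0; axes as shaker
- spare_plate: a second, open white deep-well plate (128 x 85.5 x 41 mm) on the bench to the right of the shaker, not to be touched; origin at the centre of its underside
- tip_box: blue pipette-tip box with a clear lid, 118 x 80 x 90 mm, right of the shaker, not to be touched; origin at the centre of its underside
- media_bottle: clear bottle, 72 mm in diameter, 150 mm high, left of the shaker, not to be touched; origin at the centre of its underside
- amber_bottle: small amber bottle, 56 mm in diameter, 115 mm high, left of the shaker near the handle, not to be touched; origin at the centre of its underside
- beaker: glass beaker, 68 mm in diameter, 85 mm high, left of the shaker, not to be touched; origin at the centre of its underside
- seal_paddle: flat white sealing paddle, 110 x 50 mm, 10 mm thick, close along the right side of the shaker, not to be touched; origin at the centre of its underside
- tube_rack: white rack of capped tubes, 200 x 75 x 118 mm, left of the shaker, not to be touched; origin at the centre of its underside
Things that resemble listed ones, but are neither listed nor needed, are in the scene too. What is shaped like the plate but green is not meant.

How it is judged:
On the way, in this order (a step that is already met when the one before it is completed fails the run):
1. the plate is home against the end stop and the side stops while the clamp is still open (x of plate in the frame of home between -0.003 and 0.003 m and y of plate in the frame of home between -0.003 and 0.003 m and z of plate in the frame of home below 0.003 m and angle between the x axis of plate and the x axis of shaker, either way round below 0.035 rad and value of joint handle below 0.8 rad), for 0.2 s.
2. the handle has snapped over into lock and the pad presses on the plate (value of joint handle above 1.13 rad and contact force between clamp_pad and plate above 10 N), for 0.2 s.
At the end, for the whole second after the job is handed in: the plate's underside centre within 3 mm of home along and across the platform, lying on it and square to within 0.035 rad (2 degrees); handle at its lock stop (joint above 1.13 rad) by itself, the pad pressing the plate with more than 10 N; all at rest (all of step 2 and x of plate in the frame of home between -0.003 and 0.003 m and y of plate in the frame of home between -0.003 and 0.003 m and z of plate in the frame of home below 0.003 m and angle between the x axis of plate and the x axis of shaker, either way round below 0.035 rad and velocity of joint handle below 0.05 rad/s and linear speed of plate below 0.01 m/s); the robot touches nothing.
It fails at once if the plate is lifted more than 10 mm off the platform or tipped more than 0.15 rad (z of plate in the frame of home above 0.01 m or angle between plate's own z axis and vertical above 0.15 rad).
It fails at once if the handle is taken between the fingers (the point between the pads comes within 13 mm of the grip's centre line) (distance between the grasp point and grip0 below 0.013 m or distance between the grasp point and grip1 below 0.013 m or distance between the grasp point and grip2 below 0.013 m or distance between the grasp point and grip3 below 0.013 m).
It fails at once if another thing on the bench is moved more than 25 mm (distance of any of spare_plate, tip_box, media_bottle, amber_bottle, beaker, seal_paddle, tube_rack from where it was at the start of the episode above 0.025 m).
It also fails if it takes over 58 s, if anything falls off the work surface, if the arm or the gripper's body presses on something with over 40 N, if the wrist force passes 120 N, or if a joint passes its speed limit or range.

## Working session

There is one attempt and no reset: what is moved stays moved. The work goes in short steps, Python scripts to look and compute and a tool call to move; the robot and the scene stay as the last step left them, time stands still between calls to the robot, and variables do not carry over. Pictures are saved under pics/ and viewed, and the job is handed in when it is done.

Besides the shell and the picture viewer there is one more tool, called as name(argument=value, ...), one argument or row to a line, values as JSON. send_rows: Moves the arm, as the interface text tells. Its arguments: {"type":"object","properties":{"linear":{"type":"array","items":{"type":"array","items":{"type":"number"}}},"dr":{"type":"array","items":{"type":"array","items":{"type":"number"}}},"grip":{"type":"number"},"squeeze":{"type":"number"}},"required":["linear","dr"]}

```bash
ls; mkdir -p pics; cat > h.py <<'E'
from workcell import *
import numpy as np, cv2, pickle
from scipy.spatial.transform import Rotation as R
def save(name,fn):
    s=state(); p=snapshot(name); cv2.imwrite(f'pics/{fn}.png',cv2.cvtColor(p['frame'],cv2.COLOR_RGB2BGR))
    pickle.dump((s,p),open(f'pics/{fn}.pkl','wb'))
    return s,p
def load(fn): return pickle.load(open(f'pics/{fn}.pkl','rb'))
def cam(s,p):
    K=np.array([[p['fx'],0,p['cx']],[0,p['fy'],p['cy']],[0,0,1]])
    if 'eye' in p:
        return K,R.from_quat(p['orientation']).as_matrix(),np.array(p['eye'])
    T=np.eye(4);T[:3,:3]=R.from_quat(s['orientation']).as_matrix();T[:3,3]=s['tcp_pos']
    T=T@np.array(p['T_tool_cam']); return K,T[:3,:3],T[:3,3]
def proj(c,X):
    K,Rm,e=c; q=(np.atleast_2d(X)-e)@Rm; q=q@K.T; return q[:,:2]/q[:,2:]
def back(c,uv,z):
    K,Rm,e=c; uv=np.atleast_2d(uv); d=np.c_[uv,np.ones(len(uv))]@np.linalg.inv(K).T@Rm.T
    return e+d*((z-e[2])/d[:,2])[:,None]
E
python3 - <<'E'
from h import *
for n in ['scene','top']:
    s,p=save(n,n+'0'); print(n,p['fx'],p['fy'],p['cx'],p['cy'],p['eye'],p['orientation'],p['shot'])
    for t in ['shaker','plate','handle','clamp_pad','spare_plate','amber_bottle','tube_rack','media_bottle','beaker','tip_box','seal_paddle']:
        print(t,[(np.round(d['box']).tolist(),round(d['score'],2)) for d in look_for(p,t)][:3])
print(state())
E
```

```text
pics
scene 432.05553401060513 432.05553401060513 324.984721465613 200.32375029820798 [ 1.61029292 -0.63724217  1.04153452] [ 0.73666742  0.50059332 -0.24600428 -0.3823733 ] 1
shaker [([283.0, 186.0, 384.0, 285.0], 0.93)]
plate [([304.0, 208.0, 339.0, 243.0], 0.96), ([261.0, 194.0, 300.0, 216.0], 0.95), ([212.0, 204.0, 249.0, 225.0], 0.74)]
handle [([356.0, 187.0, 370.0, 216.0], 0.44)]
clamp_pad [([381.0, 172.0, 414.0, 222.0], 0.63), ([338.0, 190.0, 341.0, 203.0], 0.59), ([355.0, 186.0, 372.0, 217.0], 0.53)]
spare_plate [([226.0, 254.0, 270.0, 293.0], 0.79)]
amber_bottle [([369.0, 202.0, 386.0, 232.0], 0.83), ([284.0, 185.0, 381.0, 284.0], 0.59)]
tube_rack [([381.0, 172.0, 410.0, 222.0], 0.85)]
media_bottle []
beaker [([398.0, 232.0, 418.0, 264.0], 0.87)]
tip_box [([225.0, 220.0, 253.0, 259.0], 0.56), ([276.0, 252.0, 297.0, 284.0], 0.29)]
seal_paddle [([274.0, 251.0, 296.0, 284.0], 0.74)]
top 503.06044677175146 503.06044677175146 319.5023645632907 198.05708551226783 [ 0.31591939 -0.15077893  1.87287688] [-0.69887117  0.71363449 -0.03173362  0.03602605] 2
shaker [([289.0, 134.0, 364.0,
[... 719 characters left out ...]
49618952,  0.50088675, -0.42699618,  1.55043163,  0.22075887,
        1.13828213, -0.21029021]), 'joint_velocities': array([-1.39102415e-03,  1.43035724e-03,  1.16657132e-03,  5.97323222e-05,
       -6.85322488e-04, -6.43657927e-04,  6.36826411e-05]), 'joint_torque': array([ 2.27683581e-04, -5.69379222e+01, -5.81038713e+00, -2.81327766e+01,
        1.26706305e-02,  1.83880118e-03, -2.53320513e-05]), 'tcp_pos': array([ 0.21546462, -0.6132358 ,  0.23130444]), 'orientation': array([ 8.15917211e-01, -5.78168751e-01,  2.24526221e-05, -2.52748276e-05]), 'force': array([-0.21985745,  1.13006261, -0.64251738]), 'moment': array([0.05173909, 0.02139712, 0.02577856]), 'grip_width': 0.08530805312691628}
```

```bash
python3 - <<'E'
import cv2
a=cv2.imread('pics/scene0.png'); cv2.imwrite('pics/s0c.png',cv2.resize(a[150:320,200:440],None,fx=3.3,fy=3.3,interpolation=2))
a=cv2.imread('pics/top0.png'); cv2.imwrite('pics/t0c.png',cv2.resize(a[110:300,200:500],None,fx=2.66,fy=2.66,interpolation=2))
cv2.imwrite('pics/t0d.png',cv2.resize(a[125:240,275:375],None,fx=5.2,fy=5.2,interpolation=2))
E
```

```text
(no output)
```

View pics/s0c.png

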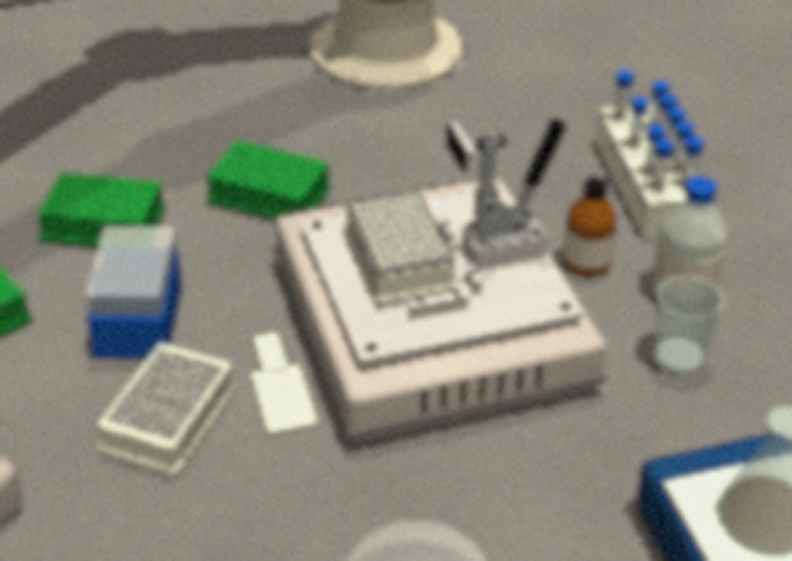

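View pics/t0c.png

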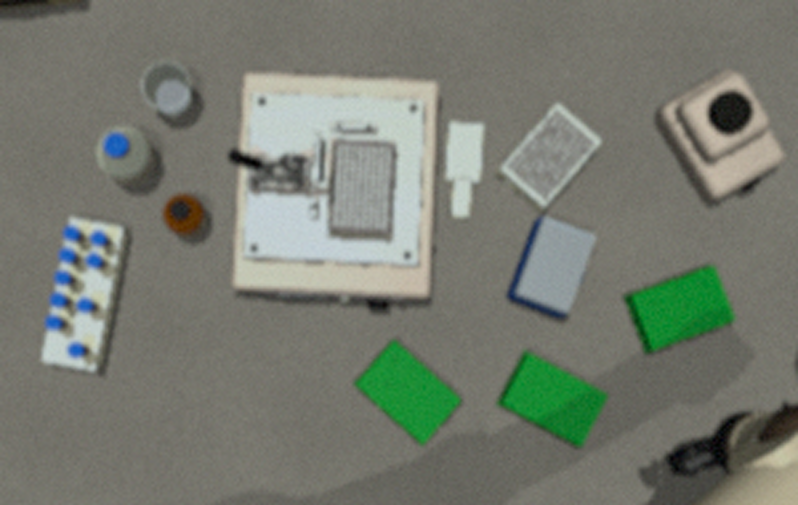

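View pics/t0d.png

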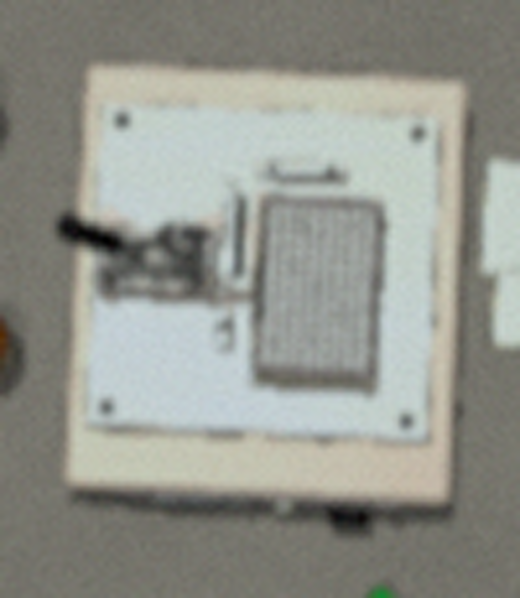

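```bash
python3 - <<'E'
from h import *
c=cam(*load('top0'))
print(c[1]); print(proj(c,[[0,0,0],[0.3,0,0],[0,-.3,0]]))
# platform corners in t0d px -> full px (pixel centers)
q=np.array([[100,104],[438,120],[424,440],[86,430]]); uv=(q+.5)/5.2-.5+[275,125]
P=back(c,uv,0.09); print(P)
print([np.linalg.norm(P[i]-P[(i+1)%4]) for i in range(4)])
s,p=load('top0'); print(back(c,[[406,168]],.04),back(c,[[375.5,175]],.01))
E
```

```text
[[-0.02056242 -0.99519067  0.0957743 ]
 [-0.99976362  0.02114413  0.00506273]
 [-0.00706344 -0.09564756 -0.9953902 ]]
[[283.57915057 334.25130754]
 [282.46774401 251.55370578]
 [365.85351176 332.62348297]]
[[ 0.68265231 -0.05330986  0.09      ]
 [ 0.66629073 -0.28671781  0.09      ]
 [ 0.4449164  -0.27095038  0.09      ]
 [ 0.45663899 -0.04018794  0.09      ]]
[np.float64(0.2339807085947134), np.float64(0.22193514123541255), np.float64(0.23105999888633338), np.float64(0.22639390943573806)]
[[ 0.59652285 -0.46172337  0.04      ]] [[ 0.57718732 -0.35212066  0.01      ]]
```

send_rows(
  linear=[
    [0.02,0.02,0.05],
    [0.05,0.06,0.09],
    [0.08,0.1,0.13],
    [0.11,0.14,0.16],
    [0.14,0.18,0.19],
  ],
  dr=[
    [0,0,7],
    [0,0,14],
    [0,0,20],
    [0,0,27],
    [0,0,33],
  ],
  grip=1,
)

```text
t: 1.82
tcp_pos: [0.3565, -0.4316, 0.4229]
orientation: [0.947, -0.321, 0.0, 0.0]
force: [0.3, 0.1, 0.5]
grip_width: -0.0
```

send_rows(
  linear=[
    [0.03,0.04,0],
    [0.06,0.08,0],
    [0.09,0.12,0],
    [0.12,0.16,0],
    [0.14,0.18,0],
  ],
  dr=[
    [0,0,7],
    [0,0,14],
    [0,0,21],
    [0,0,28],
    [0,0,34],
  ],
)

```text
t: 2.45
tcp_pos: [0.4969, -0.25, 0.4219]
orientation: [1.0, -0.028, 0.001, 0.0]
force: [0.0, -0.9, 0.1]
grip_width: 0.0
```

```bash
python3 - <<'E'
from h import *
s,p=save('wrist','w1'); print(s['t'],s['tcp_pos'],R.from_quat(s['orientation']).as_matrix().round(3),s['grip_width'],s['force']); print(p['T_tool_cam'],p['fx'],p['cx'],p['cy'])
cv2.imwrite('pics/w1b.png',cv2.resize(cv2.cvtColor(p['frame'],4),None,fx=1.25,fy=1.25,interpolation=2))
E
```

```text
2.45 [ 0.4969444  -0.24995367  0.42193045] [[ 0.998 -0.056  0.001]
 [-0.056 -0.998 -0.   ]
 [ 0.001  0.    -1.   ]] 3.2626688847293004e-06 [ 0.00983119 -0.85758974  0.08469704]
[[ 9.99999800e-01 -4.34145617e-04 -4.59910148e-04  3.81012851e-04]
 [ 5.50419863e-04  9.55571530e-01  2.94758796e-01 -7.46035692e-02]
 [ 3.11508805e-04 -2.94758990e-01  9.55571578e-01 -1.42784535e-01]
 [ 0.00000000e+00  0.00000000e+00  0.00000000e+00  1.00000000e+00]] 307.66736510782675 316.3373132531537 201.88973132614268
```

View pics/w1b.png

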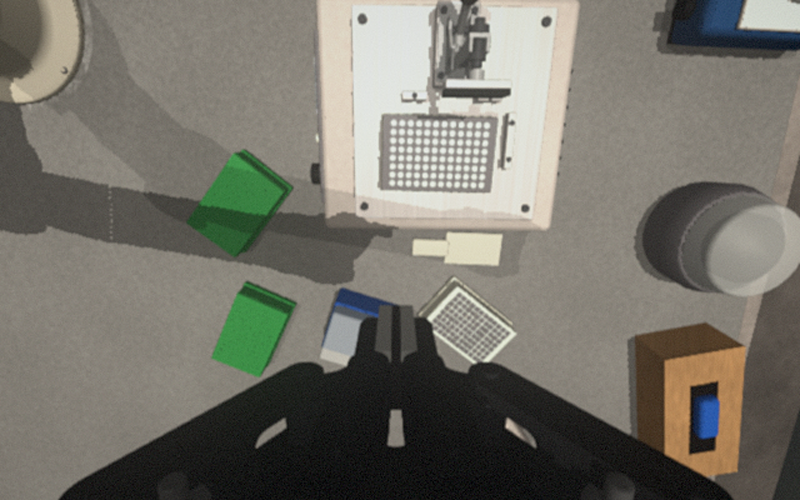

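```bash
python3 - <<'E'
import cv2
a=cv2.imread('pics/w1.png'); cv2.imwrite('pics/w1c.png',cv2.resize(a[0:190,250:470],None,fx=3.15,fy=3.15,interpolation=2))
E
```

```text
(no output)
```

View pics/w1c.png

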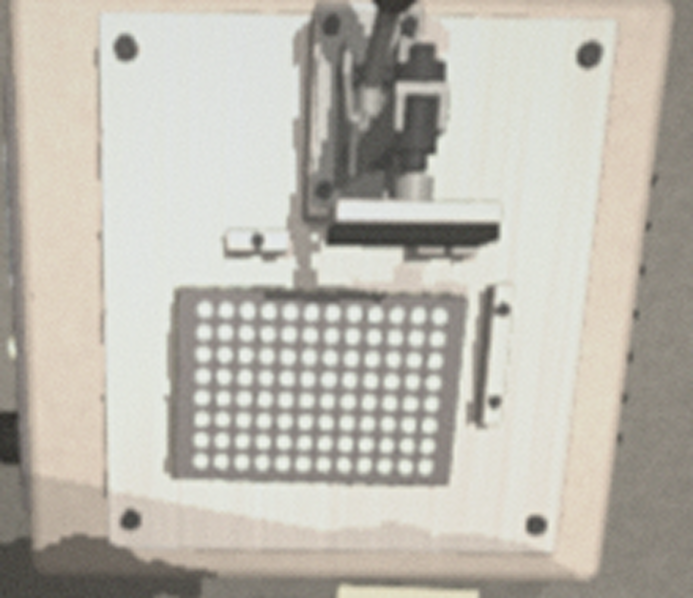

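```bash
cat >> h.py <<'E'
from scipy.optimize import least_squares
def fit2d(model,P):
    f=lambda v:(np.array(model)@np.array([[np.cos(v[2]),np.sin(v[2])],[-np.sin(v[2]),np.cos(v[2])]])+v[:2]-P[:,:2]).ravel()
    r=least_squares(f,[P[:,0].mean(),P[:,1].mean(),0]); return r.x,r.fun.reshape(-1,2)
E
python3 - <<'E'
from h import *
c=cam(*load('w1'))
f=lambda q:(np.array(q)+.5)/3.15-.5+[250,0]
P=back(c,f([[100,13],[617,20],[553,552],[110,547]]),.09)
v,r=fit2d([[-.112,.14],[.112,.14],[.112,-.095],[-.112,-.095]],P); print('home',v,r.round(4).tolist())
S=back(c,f([[125,48],[589,54],[536,524],[130,520]]),.09); print('screws mid',S.mean(0),np.arctan2(*(S[1]-S[0])[[1,0]]),np.arctan2(*(S[2]-S[3])[[1,0]]),np.arctan2(*-(S[0]-S[3])[[0,1]]))
th=v[2];A=np.array([[np.cos(th),-np.sin(th)],[np.sin(th),np.cos(th)]])
print('screwloc',((S[:,:2]-v[:2])@A).round(4).tolist())
T=back(c,f([[177,289],[467,295],[450,486],[178,478]]),.134)
v2,r2=fit2d([[-.062,.04075],[.062,.04075],[.062,-.04075],[-.062,-.04075]],T); print('plate',v2,r2.round(4).tolist())
print('plate in home',(v2[:2]-v[:2])@A,v2[2]-th)
E=back(c,f([[487,288],[474,425]]),.108); print('endstop',((E[:,:2]-v[:2])@A))
E
```

```text
home [ 0.56310269 -0.18614374 -0.06889693] [[-0.0012, 0.0015], [0.0013, 0.0012], [0.0014, -0.0015], [-0.0015, -0.0012]]
screws mid [ 0.56473359 -0.1632899   0.09      ] -0.06783052059854602 -0.0666910619311515 -3.0711249335631576
screwloc [[-0.1002, 0.1255], [0.1004, 0.1257], [0.1004, -0.0796], [-0.1005, -0.08]]
plate [ 0.5469625  -0.1993914  -0.07678601] [[-0.0007, 0.0011], [0.0016, 0.0009], [0.0012, -0.0006], [-0.0021, -0.0014]]
plate in home [-0.01518989 -0.01432736] -0.007889074856931466
endstop [[ 0.06068268  0.02910276]
 [ 0.06043239 -0.03052799]]
```

send_rows(
  linear=[
    [0.01,-0.005,-0.05],
    [0.02,-0.01,-0.11],
    [0.03,-0.015,-0.17],
    [0.04,-0.015,-0.22],
    [0.0455,-0.015,-0.24],
  ],
  dr=[
    [0,0,-0.7],
    [0,0,-0.7],
    [0,0,-0.7],
    [0,0,-0.7],
    [0,0,-0.7],
  ],
)

```text
t: 3.12
tcp_pos: [0.5394, -0.2678, 0.1782]
orientation: [0.999, -0.038, -0.002, -0.001]
force: [-0.3, -0.0, 0.8]
grip_width: -0.0003
```

```bash
python3 - <<'E'
from h import *
s,p=save('wrist','w2'); print(s['t'],s['tcp_pos'],s['force'])
cv2.imwrite('pics/w2b.png',cv2.resize(cv2.cvtColor(p['frame'],4),None,fx=1.25,fy=1.25,interpolation=2))
E
```

```text
3.125 [ 0.53938217 -0.26784594  0.17817743] [-0.28695832 -0.01779425  0.82442314]
```

View pics/w2b.png

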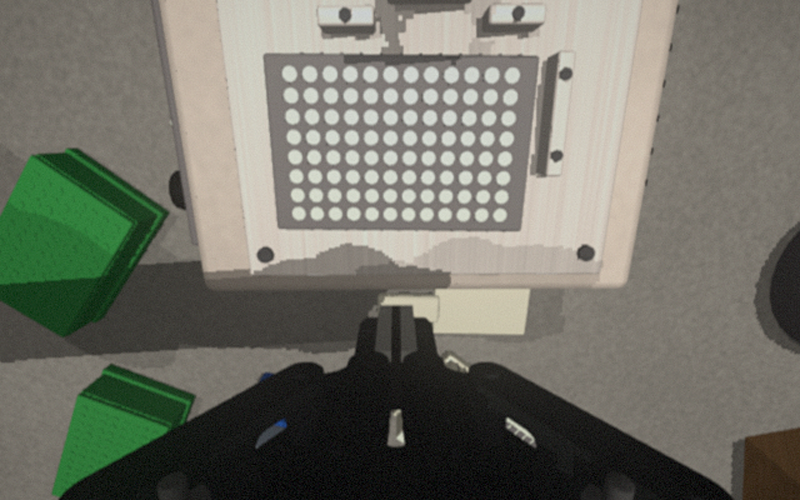

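send_rows(
  linear=[
    [0,0,-0.04],
    [0,0,-0.075],
    [0,0,-0.086],
    [0,0,-0.086],
  ],
  dr=[
    [0,0,0],
    [0,0,0],
    [0,0,0],
    [0,0,0],
  ],
)

```text
t: 3.68
tcp_pos: [0.5416, -0.2686, 0.0964]
orientation: [0.999, -0.038, 0.0, 0.0]
force: [-0.3, -0.4, 0.9]
grip_width: 0.0001
```

send_rows(
  linear=[
    [0.0003,0.004,0],
    [0.0005,0.008,0],
    [0.0007,0.011,0],
    [0.001,0.014,0],
    [0.001,0.017,0],
  ],
  dr=[
    [0,0,0],
    [0,0,0],
    [0,0,0],
    [0,0,0],
    [0,0,0],
  ],
)

```text
t: 4.3
tcp_pos: [0.5421, -0.2517, 0.0955]
orientation: [0.999, -0.038, 0.0, 0.0]
force: [0.2, -2.6, 0.8]
grip_width: 0.0
```

send_rows(
  linear=[
    [0.0002,0.002,0],
    [0.0003,0.004,0],
    [0.0004,0.006,0],
    [0.0005,0.008,0],
    [0.0007,0.01,0],
  ],
  dr=[
    [0,0,0.4],
    [0,0,0.4],
    [0,0,0.4],
    [0,0,0.4],
    [0,0,0.4],
  ],
)

```text
t: 4.92
tcp_pos: [0.5427, -0.2414, 0.0954]
orientation: [0.999, -0.035, 0.0, 0.0]
force: [0.4, -3.8, 2.1]
grip_width: -0.0002
```

send_rows(
  linear=[
    [0,0.001,0],
    [0.0001,0.002,0],
    [0.0002,0.003,0],
  ],
  dr=[
    [0,0,0],
    [0,0,0],
    [0,0,0],
  ],
)

```text
t: 5.3
tcp_pos: [0.5429, -0.2384, 0.0954]
orientation: [0.999, -0.034, 0.0, 0.0]
force: [-0.1, -4.3, 2.3]
grip_width: 0.0001
```

send_rows(
  linear=[
    [0,0.001,0],
    [0.0001,0.002,0],
  ],
  dr=[
    [0,0,0],
    [0,0,0],
  ],
)

```text
t: 5.55
tcp_pos: [0.543, -0.238, 0.0954]
orientation: [0.999, -0.035, 0.0, 0.001]
force: [-1.0, -7.8, 1.6]
grip_width: -0.0
```

```bash
python3 - <<'E'
from h import *
s,p=save('wrist','w3'); print(s['t'],s['tcp_pos'],s['force'])
cv2.imwrite('pics/w3b.png',cv2.resize(cv2.cvtColor(p['frame'],4),None,fx=1.25,fy=1.25,interpolation=2))
E
```

```text
5.55 [ 0.54296201 -0.23800395  0.09544792] [-0.95571952 -7.82042498  1.61934451]
```

View pics/w3b.png

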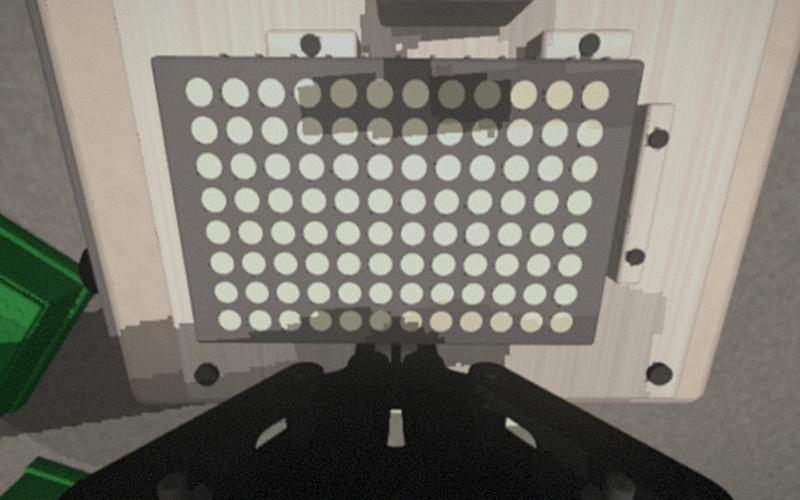

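send_rows(
  linear=[
    [-0.0005,-0.01,0],
    [-0.001,-0.018,0.01],
    [-0.01,-0.018,0.06],
    [-0.04,-0.01,0.1],
    [-0.08,0.03,0.11],
  ],
  dr=[
    [0,0,0],
    [0,0,0],
    [0,0,0],
    [0,0,0],
    [0,0,0],
  ],
)

```text
t: 6.22
tcp_pos: [0.4647, -0.2077, 0.2082]
orientation: [0.999, -0.036, 0.003, 0.001]
force: [-0.7, 0.4, 1.2]
grip_width: -0.0
```

send_rows(
  linear=[
    [-0.0077,0.0275,-0.01],
    [-0.0077,0.0275,-0.05],
    [-0.0077,0.0275,-0.1],
    [-0.0077,0.0275,-0.11],
    [-0.0077,0.0275,-0.11],
  ],
  dr=[
    [0,0,0],
    [0,0,0],
    [0,0,0],
    [0,0,0],
    [0,0,0],
  ],
)

```text
t: 6.85
tcp_pos: [0.4555, -0.1783, 0.0957]
orientation: [0.999, -0.034, -0.0, -0.001]
force: [-0.2, 0.7, 0.1]
grip_width: 0.0001
```

```bash
python3 - <<'E'
from h import *
s,p=save('wrist','w4'); print(s['t'],s['tcp_pos'],s['force'])
cv2.imwrite('pics/w4b.png',cv2.resize(cv2.cvtColor(p['frame'],4),None,fx=1.25,fy=1.25,interpolation=2))
E
```

```text
6.85 [ 0.45548956 -0.17825753  0.09569702] [-0.20902904  0.66996794  0.10515665]
```

View pics/w4b.png

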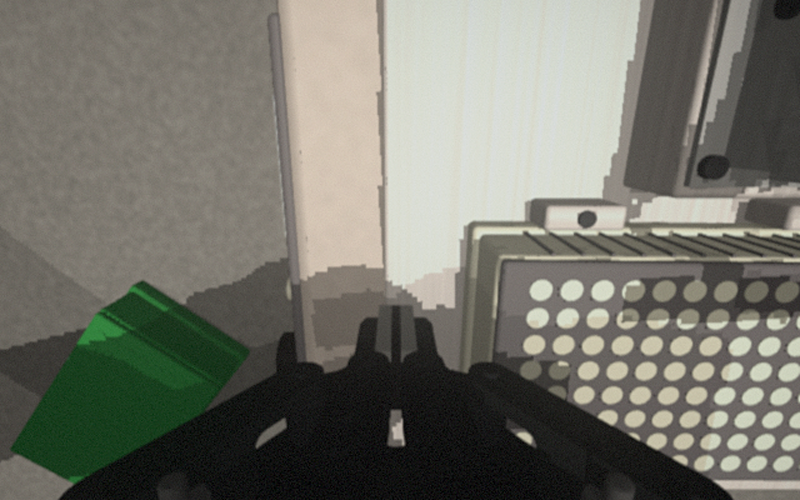

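send_rows(
  linear=[
    [0.004,-0.0003,0],
    [0.008,-0.0005,0],
    [0.012,-0.0008,0],
    [0.016,-0.001,0],
    [0.019,-0.0013,0],
  ],
  dr=[
    [0,0,0],
    [0,0,0],
    [0,0,0],
    [0,0,0],
    [0,0,0],
  ],
)

```text
t: 7.52
tcp_pos: [0.4727, -0.1801, 0.0953]
orientation: [0.999, -0.035, -0.002, 0.0]
force: [-8.2, 0.8, 10.3]
grip_width: -0.0001
```

send_rows(
  linear=[
    [0.001,-0.0001,0],
    [0.003,-0.0002,0],
    [0.005,-0.0003,0],
  ],
  dr=[
    [0,0,0],
    [0,0,0],
    [0,0,0],
  ],
)

```text
t: 7.9
tcp_pos: [0.4775, -0.1805, 0.0954]
orientation: [0.999, -0.035, -0.002, 0.0]
force: [-7.1, -0.5, 9.2]
grip_width: -0.0
```

send_rows(
  linear=[
    [0.001,-0.0001,0],
    [0.003,-0.0002,0],
    [0.005,-0.0003,0],
    [0.006,-0.0004,0],
  ],
  dr=[
    [0,0,0],
    [0,0,0],
    [0,0,0],
    [0,0,0],
  ],
)

```text
t: 8.4
tcp_pos: [0.4836, -0.181, 0.0954]
orientation: [0.999, -0.035, -0.002, 0.0]
force: [-7.3, 0.4, 9.5]
grip_width: 0.0001
```

```bash
python3 - <<'E'
from h import *
s,p=save('top','t5'); print(s['t'],s['tcp_pos'],s['force'])
a=cv2.cvtColor(p['frame'],4); cv2.imwrite('pics/t5d.png',cv2.resize(a[125:240,275:375],None,fx=5.2,fy=5.2,interpolation=2))
s,p=save('wrist','w5')
cv2.imwrite('pics/w5b.png',cv2.resize(cv2.cvtColor(p['frame'],4),None,fx=1.25,fy=1.25,interpolation=2))
E
```

```text
8.4 [ 0.4836211  -0.18097294  0.09538722] [-7.30910203  0.36648427  9.52191566]
```

View pics/t5d.png

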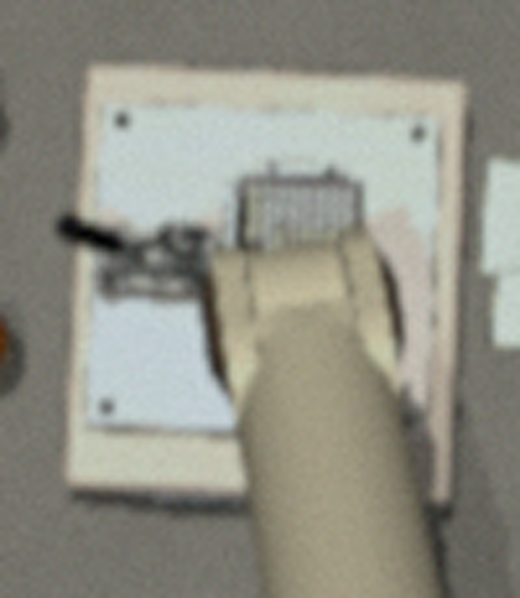

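View pics/w5b.png

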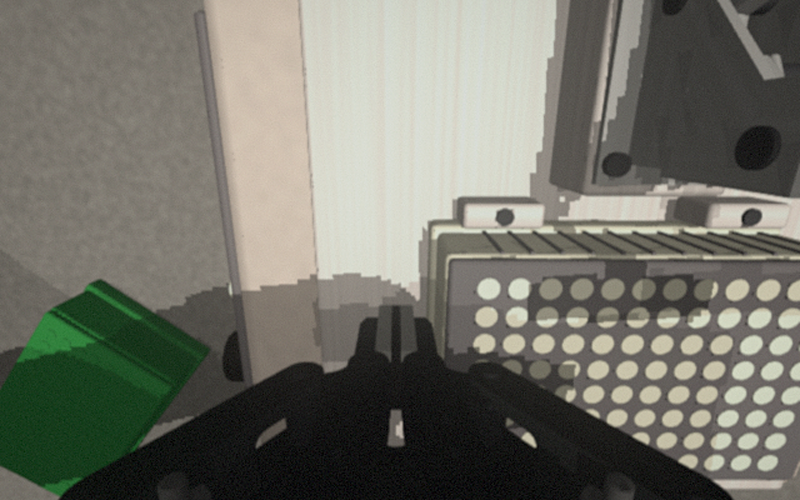

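send_rows(
  linear=[
    [0.001,-0.0001,0],
    [0.002,-0.0001,0],
    [0.003,-0.0002,0],
  ],
  dr=[
    [0,0,0],
    [0,0,0],
    [0,0,0],
  ],
)

```text
t: 8.88
tcp_pos: [0.4865, -0.1812, 0.0954]
orientation: [0.999, -0.035, -0.002, 0.0]
force: [-8.2, 0.6, 9.6]
grip_width: -0.0003
```

send_rows(
  linear=[
    [0.001,-0.0001,0],
    [0.002,-0.0001,0],
  ],
  dr=[
    [0,0,0],
    [0,0,0],
  ],
)

```text
t: 9.12
tcp_pos: [0.4866, -0.1812, 0.0952]
orientation: [0.999, -0.035, -0.004, 0.001]
force: [-14.5, 1.3, 16.0]
grip_width: 0.0003
```

send_rows(
  linear=[
    [-0.008,0.0005,0],
    [-0.018,0.001,0.005],
    [-0.018,-0.02,0.06],
    [0.02,-0.06,0.1],
    [0.065,-0.078,0.1],
  ],
  dr=[
    [0,0,0],
    [0,0,0],
    [0,0,0],
    [0,0,0],
    [0,0,0],
  ],
)

```text
t: 9.75
tcp_pos: [0.5567, -0.2631, 0.1994]
orientation: [0.999, -0.036, 0.002, 0.002]
force: [0.1, -1.0, 0.3]
grip_width: -0.0003
```

send_rows(
  linear=[
    [0.003,0,-0.02],
    [0.003,0,-0.07],
    [0.003,0,-0.099],
    [0.003,0,-0.1],
    [0.003,0,-0.1],
  ],
  dr=[
    [0,0,0],
    [0,0,0],
    [0,0,0],
    [0,0,0],
    [0,0,0],
  ],
)

```text
t: 10.38
tcp_pos: [0.558, -0.2585, 0.0958]
orientation: [0.999, -0.034, -0.0, -0.0]
force: [0.8, -0.2, 0.1]
grip_width: 0.0001
```

send_rows(
  linear=[
    [0.0004,0.005,0],
    [0.0008,0.011,0],
    [0.0012,0.017,0],
    [0.0014,0.02,0],
    [0.0016,0.022,0],
  ],
  dr=[
    [0,0,0],
    [0,0,0],
    [0,0,0],
    [0,0,0],
    [0,0,0],
  ],
)

```text
t: 11.0
tcp_pos: [0.5599, -0.239, 0.0957]
orientation: [0.999, -0.035, 0.0, 0.001]
force: [-0.8, -6.1, 1.9]
grip_width: -0.0002
```

send_rows(
  linear=[
    [0.0001,0.001,0],
    [0.0001,0.002,0],
  ],
  dr=[
    [0,0,0],
    [0,0,0],
  ],
)

```text
t: 11.25
tcp_pos: [0.56, -0.2389, 0.0958]
orientation: [0.999, -0.036, 0.0, 0.002]
force: [0.1, -7.7, 1.2]
grip_width: 0.0001
```

send_rows(
  linear=[
    [-0.0007,-0.01,0],
    [-0.002,-0.028,0],
    [-0.01,-0.028,0.05],
    [-0.04,-0.028,0.1],
    [-0.07,-0.02,0.15],
  ],
  dr=[
    [0,0,0],
    [0,0,0],
    [0,0,0],
    [0,0,0],
    [0,0,0],
  ],
)

```text
t: 11.88
tcp_pos: [0.4889, -0.2562, 0.2463]
orientation: [0.999, -0.035, -0.0, -0.001]
force: [0.2, -0.9, 0.8]
grip_width: -0.0
```

send_rows(
  linear=[
    [0,-0.01,0.05],
    [0,-0.01,0.1],
    [0,-0.01,0.15],
    [0,-0.01,0.15],
  ],
  dr=[
    [0,0,0],
    [0,0,0],
    [0,0,0],
    [0,0,0],
  ],
)

```text
t: 12.38
tcp_pos: [0.4919, -0.266, 0.3997]
orientation: [0.999, -0.035, 0.003, 0.002]
force: [-0.3, 0.1, -0.6]
grip_width: 0.0002
```

```bash
python3 - <<'E'
from h import *
s,p=save('wrist','w6'); print(s['t'],s['tcp_pos'],s['force'])
a=cv2.cvtColor(p['frame'],4)
cv2.imwrite('pics/w6b.png',cv2.resize(a,None,fx=1.25,fy=1.25,interpolation=2))
save('scene','s6');save('top','t6')
a=cv2.imread('pics/s6.png')
cv2.imwrite('pics/s6c.png',cv2.resize(a[160:300,270:400],None,fx=4.2,fy=4.2,interpolation=2))
E
```

```text
12.375 [ 0.49192717 -0.26598131  0.39966461] [-0.30551212  0.08068993 -0.56700311]
```

View pics/w6b.png

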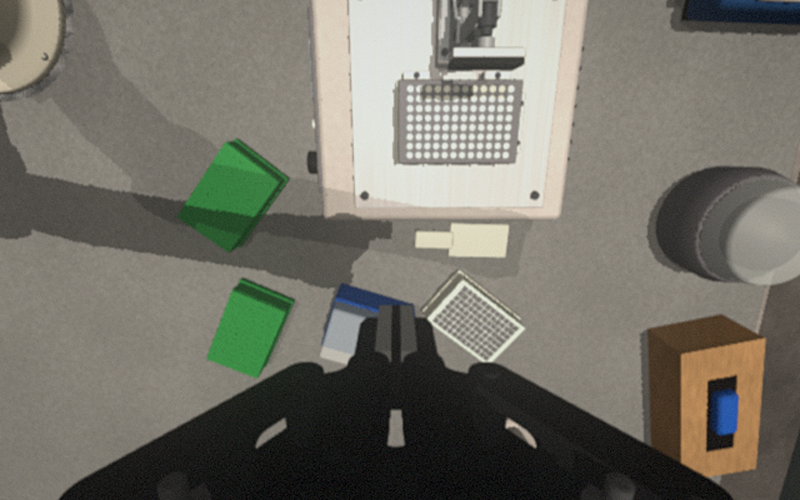

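View pics/s6c.png

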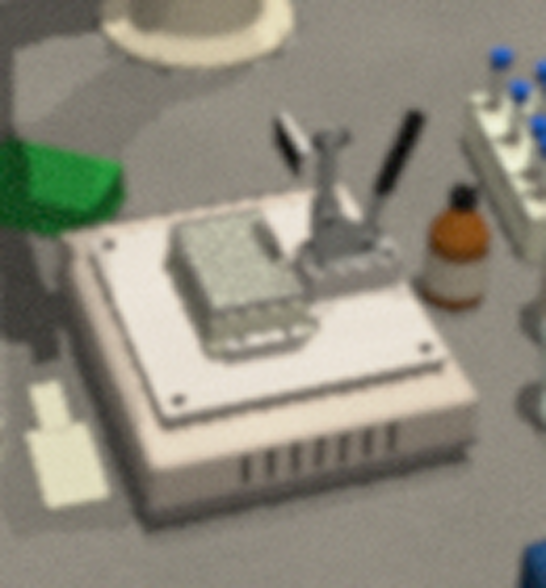

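```bash
cat >> h.py <<'E'
H=np.array([0.563,-0.186,0]);TH=-0.068
XA=np.array([np.cos(TH),np.sin(TH),0]);YA=np.array([-np.sin(TH),np.cos(TH),0]);ZA=np.array([0,0,1.])
def W(x,y,z): return H+XA*x+YA*y+ZA*z
def grip(v,r): 
    e=1.243-v; return W(0,.106+r*np.cos(e),.132+r*np.sin(e))
E
python3 - <<'E'
from h import *
s,p=load('s6'); c=cam(s,p); a=cv2.imread('pics/s6.png')
for v in (0,.1,.2): print(v,proj(c,[grip(v,.046),grip(v,.122)]).round(1).tolist())
c2=cam(*load('t6'))
for v in (0,.1,.2): print('top',v,proj(c2,[grip(v,.046),grip(v,.122)]).round(1).tolist())
z=cv2.resize(a[175:225,330:390],None,fx=12,fy=12,interpolation=2)
cv2.imwrite('pics/s6h.png',z)
b=cv2.imread('pics/t6.png'); cv2.imwrite('pics/t6h.png',cv2.resize(b[135:225,280:370],None,fx=6.5,fy=6.5,interpolation=2))
w=cv2.imread('pics/w6.png'); cv2.imwrite('pics/w6h.png',cv2.resize(w[0:180,250:470],None,fx=3.3,fy=3.3,interpolation=2))
E
```

```text
0 [[360.1, 203.9], [368.5, 185.2]]
0.1 [[361.3, 204.1], [371.5, 185.7]]
0.2 [[362.3, 204.4], [374.4, 186.6]]
top 0 [[296.5, 171.7], [287.8, 168.1]]
top 0.1 [[295.2, 171.7], [284.5, 168.1]]
top 0.2 [[294.1, 171.7], [281.3, 168.2]]
```

View pics/s6h.png

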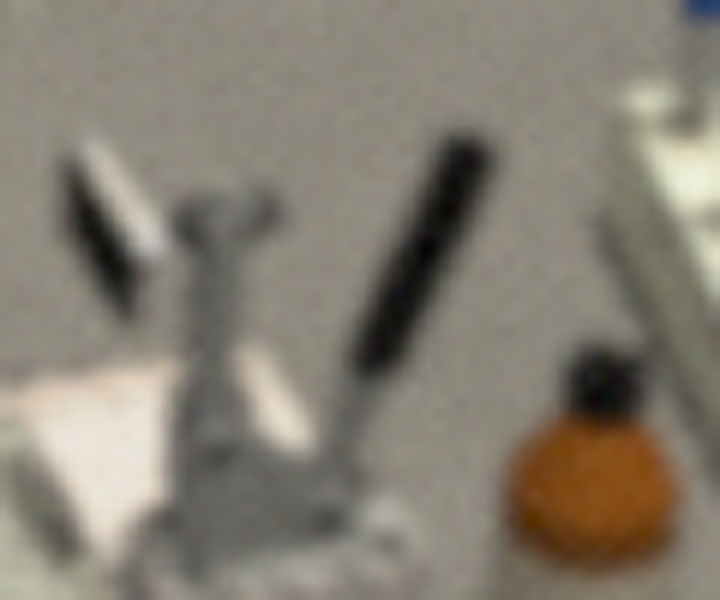

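View pics/w6h.png

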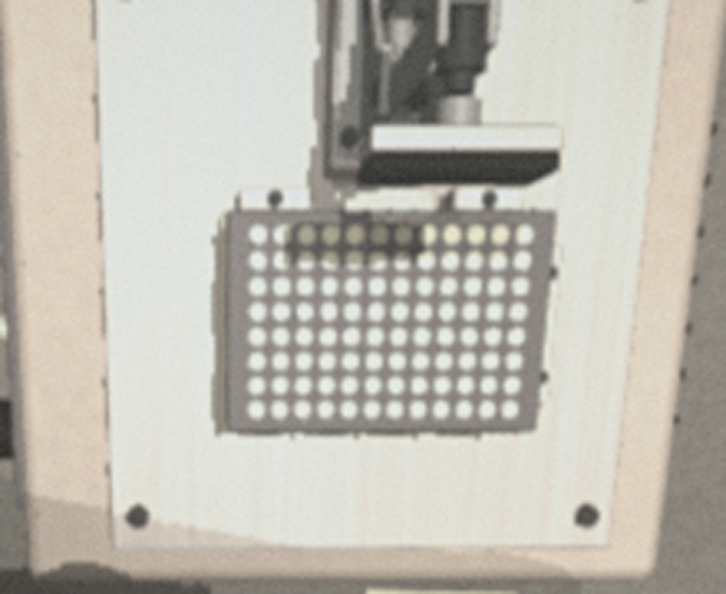

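View pics/t6h.png

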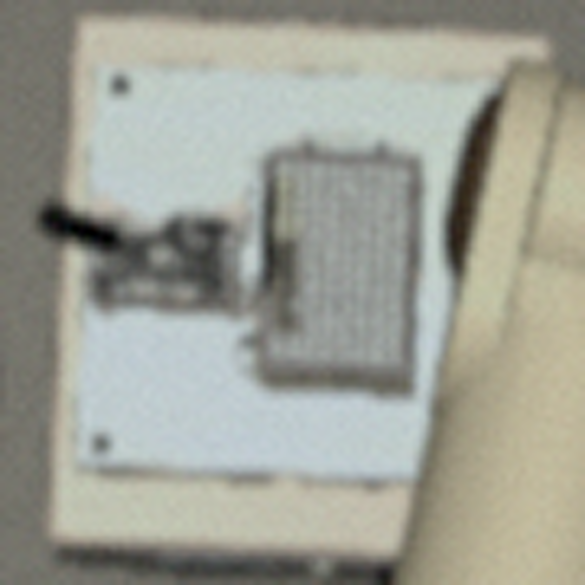

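```bash
python3 - <<'E'
from h import *
C=np.array([.49,-.265,.3953]); r=.105
for v in (-.15,0,.1,.2,.3,.4,.5,.6,.7,.8,.9,1.0,1.1,1.173,1.25):
    e=1.243-v; y=.106+r*np.cos(e)-.009*np.sin(e)-.011; z=.132+r*np.sin(e)+.009*np.cos(e)
    P=W(0,y,z); print(v,P.round(4),(P-C).round(4), round(y,4))
print(state()['tcp_pos'])
# plate check from w6h
c=cam(*load('w6')); f=lambda q:(np.array(q)+.5)/3.3-.5+[250,0]
T=back(c,f([[235,211],[553,212],[535,432],[229,430]]),.134)
v2,r2=fit2d([[-.062,.04075],[.062,.04075],[.062,-.04075],[-.062,-.04075]],T); print(v2,r2.round(4).tolist())
S=back(c,f([[137,516],[586,516]]),.09); print(S,W(-.1003,-.0798,.09),W(.1003,-.0798,.09), np.arctan2(*(S[1]-S[0])[[1,0]]))
E
```

```text
-0.15 [ 0.5701 -0.0815  0.2369] [ 0.0801  0.1835 -0.1584] 0.1047
0 [ 0.5712 -0.066   0.2343] [ 0.0812  0.199  -0.161 ] 0.1203
0.1 [ 0.5719 -0.0559  0.2313] [ 0.0819  0.2091 -0.164 ] 0.1304
0.2 [ 0.5725 -0.0462  0.2272] [ 0.0825  0.2188 -0.1681] 0.1401
0.3 [ 0.5732 -0.037   0.2223] [ 0.0832  0.228  -0.173 ] 0.1494
0.4 [ 0.5737 -0.0282  0.2164] [ 0.0837  0.2368 -0.1789] 0.1581
0.5 [ 0.5743 -0.0201  0.2097] [ 0.0843  0.2449 -0.1856] 0.1662
0.6 [ 0.5748 -0.0128  0.2022] [ 0.0848  0.2522 -0.1931] 0.1736
0.7 [ 0.5752 -0.0062  0.194 ] [ 0.0852  0.2588 -0.2013] 0.1802
0.8 [ 5.756e-01 -4.000e-04  1.851e-01] [ 0.0856  0.2646 -0.2102] 0.186
0.9 [0.576  0.0044 0.1758] [ 0.086   0.2694 -0.2195] 0.1909
1.0 [0.5762 0.0083 0.166 ] [ 0.0862  0.2733 -0.2293] 0.1947
1.1 [0.5764 0.0112 0.1559] [ 0.0864  0.2762 -0.2394] 0.1976
1.173 [0.5765 0.0127 0.1483] [ 0.0865  0.2777 -0.247 ] 0.1991
1.25 [0.5766 0.0136 0.1403] [ 0.0866  0.2786 -0.255 ] 0.2001
[ 0.48925403 -0.26542284  0.39427291]
[ 0.56378688 -0.18621633 -0.07547037] [[-0.0031, 0.0016], [0.0031, 0.0007], [0.0018, -0.0012], [-0.0018, -0.0011]]
[[ 0.45768395 -0.25881171  0.09      ]
 [ 0.65773434 -0.27300352  0.09      ]] [ 0.45750959 -0.25880043  0.09      ] [ 0.65764598 -0.27243072  0.09      ] -0.07082253386707939
```

send_rows(
  linear=[
    [0.02,0.045,0],
    [0.04,0.095,-0.01],
    [0.06,0.145,-0.02],
    [0.08,0.187,-0.05],
    [0.08,0.187,-0.09],
  ],
  dr=[
    [0,0,0],
    [0,0,0],
    [0,0,0],
    [0,0,0],
    [0,0,0],
  ],
)

```text
t: 13.15
tcp_pos: [0.5706, -0.0723, 0.3038]
orientation: [1.0, -0.03, 0.0, -0.002]
force: [0.2, -0.3, -0.6]
grip_width: -0.0002
```

```bash
python3 - <<'E'
from h import *
s,p=save('scene','s7'); print(s['t'],s['tcp_pos'],s['force'])
a=cv2.imread('pics/s7.png'); cv2.imwrite('pics/s7h.png',cv2.resize(a[125:235,310:410],None,fx=5.4,fy=5.4,interpolation=2))
s,p=save('wrist','w7'); a=cv2.imread('pics/w7.png'); cv2.imwrite('pics/w7b.png',cv2.resize(a,None,fx=1.25,fy=1.25,interpolation=2))
E
```

```text
13.15 [ 0.5706199  -0.0723212   0.30379741] [ 0.20231362 -0.34388301 -0.63446145]
```

View pics/s7h.png

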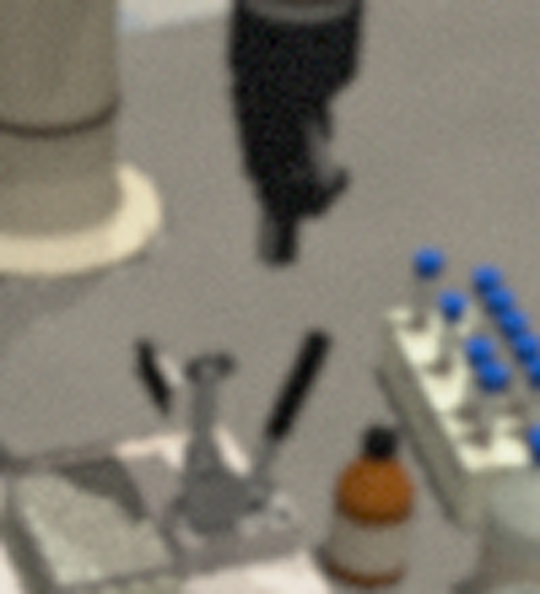

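View pics/w7b.png

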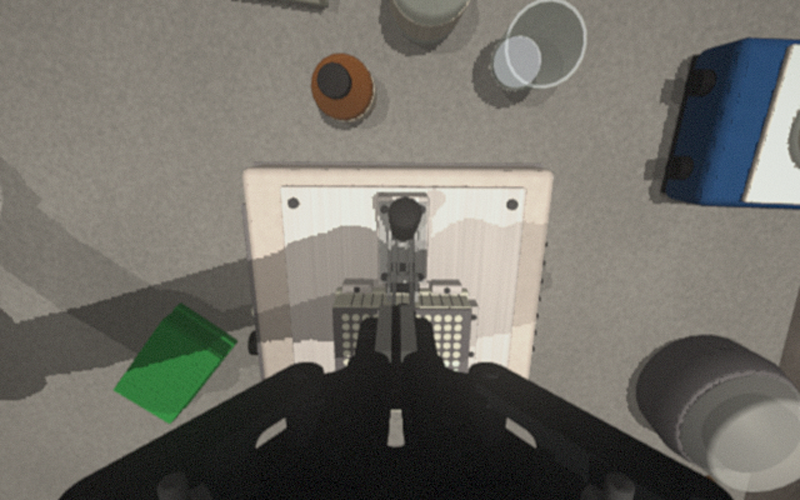

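```bash
python3 - <<'E'
from h import *
c=cam(*load('w7'))
for v in (0,.05,.1,.15,.2): print(v,(proj(c,[grip(v,.122)])*1.25).round(1), W(0,.106+.122*np.cos(1.243-v),0).round(4))
w=cv2.imread('pics/w7.png'); cv2.imwrite('pics/w7h.png',cv2.resize(w[140:270,270:380],None,fx=6,fy=6,interpolation=2))
cs=cam(*load('s7'))
# tip edge predicted vs s7h
print((proj(cs,[load('s7')[0]['tcp_pos']])-[310,125])*5.4)
E
```

```text
0 [[403.9 216.1]] [ 0.5729 -0.0411  0.    ]
0.05 [[403.9 204.2]] [ 0.5733 -0.0353  0.    ]
0.1 [[404.  192.5]] [ 0.5736 -0.0297  0.    ]
0.15 [[404.1 181.1]] [ 0.574  -0.0243  0.    ]
0.2 [[404.1 170. ]] [ 0.5744 -0.0189  0.    ]
[[274.6294307  254.50197363]]
```

View pics/w7h.png

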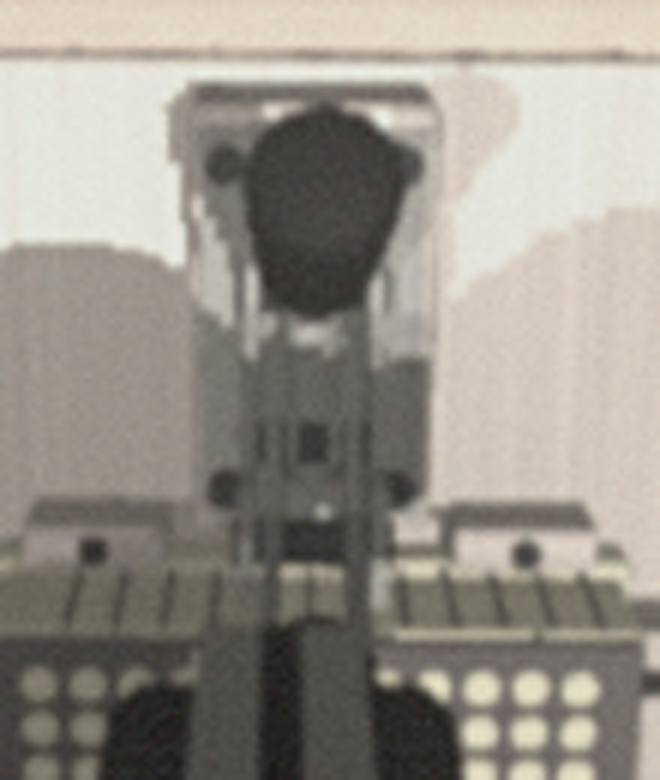

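send_rows(
  linear=[
    [0,0,-0.035],
    [0,0,-0.069],
    [0,0,-0.069],
  ],
  dr=[
    [0,0,0],
    [0,0,0],
    [0,0,0],
  ],
)

```text
t: 13.62
tcp_pos: [0.5679, -0.0794, 0.2343]
orientation: [0.999, -0.035, -0.003, -0.0]
force: [-0.1, 0.6, 0.7]
grip_width: 0.0001
```

send_rows(
  linear=[
    [0.0005,0.006,-0.001],
    [0.001,0.012,-0.002],
    [0.0015,0.018,-0.004],
    [0.0018,0.022,-0.005],
    [0.002,0.027,-0.007],
  ],
  dr=[
    [0,0,0],
    [0,0,0],
    [0,0,0],
    [0,0,0],
    [0,0,0],
  ],
)

```text
t: 14.25
tcp_pos: [0.5723, -0.051, 0.2296]
orientation: [0.999, -0.035, 0.0, 0.0]
force: [0.6, 0.3, 1.6]
grip_width: 0.0001
```

```bash
python3 - <<'E'
from h import *
s,p=save('scene','s8'); print(s['t'],s['tcp_pos'],s['force'])
a=cv2.imread('pics/s8.png'); cv2.imwrite('pics/s8h.png',cv2.resize(a[135:235,310:410],None,fx=5.6,fy=5.6,interpolation=2))
E
```

```text
14.25 [ 0.5723104  -0.05097384  0.22962778] [0.58763158 0.29987531 1.5610038 ]
```

View pics/s8h.png

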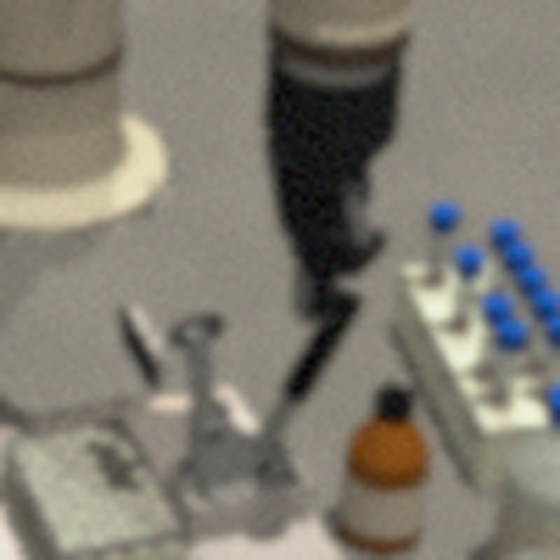

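send_rows(
  linear=[
    [0.0006,0.008,-0.006],
    [0.0012,0.015,-0.011],
    [0.0017,0.023,-0.016],
    [0.002,0.027,-0.0195],
    [0.0023,0.031,-0.023],
  ],
  dr=[
    [0,0,0],
    [0,0,0],
    [0,0,0],
    [0,0,0],
    [0,0,0],
  ],
)

```text
t: 14.92
tcp_pos: [0.5741, -0.0195, 0.2058]
orientation: [0.999, -0.034, -0.0, -0.0]
force: [-0.1, -0.9, 0.1]
grip_width: -0.0001
```

send_rows(
  linear=[
    [0.0003,0.004,-0.0038],
    [0.0005,0.0073,-0.0075],
    [0.0007,0.0107,-0.0116],
    [0.0009,0.0139,-0.0157],
    [0.0011,0.017,-0.02],
  ],
  dr=[
    [0,0,0],
    [0,0,0],
    [0,0,0],
    [0,0,0],
    [0,0,0],
  ],
)

```text
t: 15.55
tcp_pos: [0.5754, -0.0029, 0.186]
orientation: [0.999, -0.034, 0.0, -0.0]
force: [0.2, -0.1, -0.3]
grip_width: 0.0003
```

```bash
python3 - <<'E'
from h import *
s,p=save('scene','s9'); print(s['t'],s['tcp_pos'],s['force'])
a=cv2.imread('pics/s9.png'); cv2.imwrite('pics/s9h.png',cv2.resize(a[135:235,310:410],None,fx=5.6,fy=5.6,interpolation=2))
E
```

```text
15.55 [ 0.57535144 -0.00287292  0.18602727] [ 0.20609066 -0.06560396 -0.34415241]
```

View pics/s9h.png

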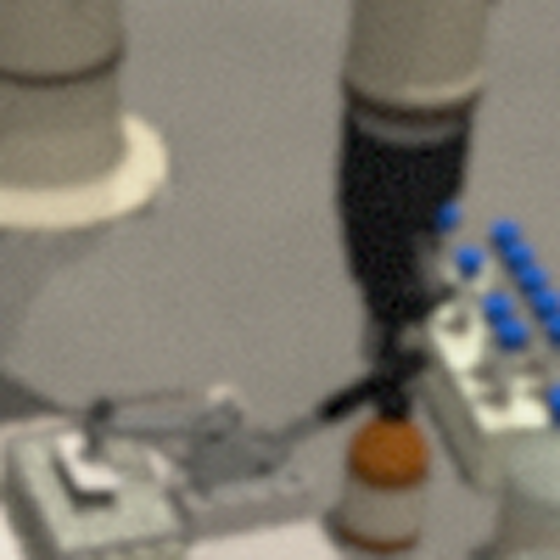

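send_rows(
  linear=[
    [0.0003,0.004,-0.006],
    [0.0006,0.0075,-0.0125],
    [0.0007,0.0095,-0.018],
    [0.0008,0.0115,-0.0235],
    [0.0009,0.013,-0.029],
  ],
  dr=[
    [0,0,0],
    [0,0,0],
    [0,0,0],
    [0,0,0],
    [0,0,0],
  ],
)

```text
t: 16.23
tcp_pos: [0.5766, 0.0097, 0.1576]
orientation: [0.999, -0.035, 0.0, 0.0]
force: [-1.2, -2.1, 1.8]
grip_width: 0.0002
```

send_rows(
  linear=[
    [0.0001,0.001,-0.004],
    [0.0001,0.002,-0.008],
    [0.0002,0.003,-0.011],
  ],
  dr=[
    [0,0,0],
    [0,0,0],
    [0,0,0],
  ],
)

```text
t: 16.6
tcp_pos: [0.5764, 0.0128, 0.1467]
orientation: [0.999, -0.034, -0.0, 0.0]
force: [-7.0, -3.5, 21.8]
grip_width: 0.0002
```

```bash
python3 - <<'E'
from h import *
s,p=save('scene','s10'); print(s['t'],s['tcp_pos'],s['force'])
a=cv2.imread('pics/s10.png'); cv2.imwrite('pics/s10h.png',cv2.resize(a[135:235,310:410],None,fx=5.6,fy=5.6,interpolation=2))
E
```

```text
16.6 [0.576382   0.01275133 0.14674849] [-7.04398775 -3.54569804 21.76250595]
```

View pics/s10h.png

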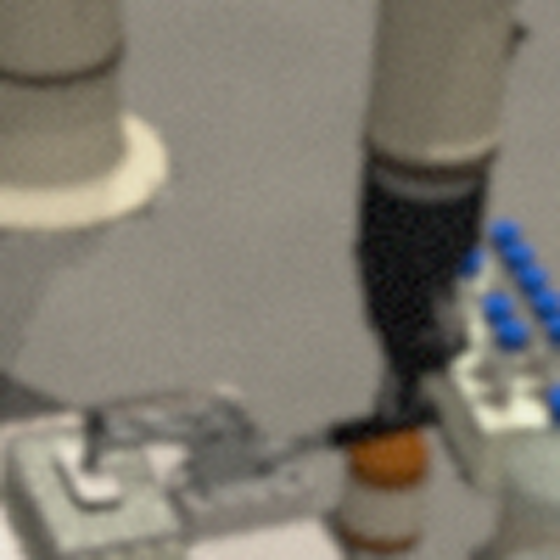

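send_rows(
  linear=[
    [0,0,0.01],
    [0,0,0.04],
    [0,0,0.09],
    [0,0,0.14],
    [-0.02,-0.03,0.18],
  ],
  dr=[
    [0,0,0],
    [0,0,0],
    [0,0,0],
    [0,0,0],
    [0,0,0],
  ],
)

```text
t: 17.27
tcp_pos: [0.5574, -0.014, 0.3289]
orientation: [0.999, -0.032, 0.002, -0.001]
force: [-0.2, -1.1, 0.7]
grip_width: 0.0003
```

send_rows(
  linear=[
    [-0.03,-0.05,0.03],
    [-0.06,-0.1,0.06],
    [-0.08,-0.15,0.08],
    [-0.08,-0.2,0.08],
    [-0.08,-0.25,0.08],
  ],
  dr=[
    [0,0,0],
    [0,0,0],
    [0,0,0],
    [0,0,0],
    [0,0,0],
  ],
)

```text
t: 17.9
tcp_pos: [0.4761, -0.2689, 0.4073]
orientation: [0.999, -0.035, 0.001, 0.001]
force: [0.2, 1.1, -0.1]
grip_width: 0.0
```

```bash
python3 - <<'E'
from h import *
s,p=save('wrist','w11'); print(s['t'],s['tcp_pos'],s['force'])
save('scene','s11')
a=cv2.imread('pics/s11.png'); cv2.imwrite('pics/s11h.png',cv2.resize(a[160:300,260:400],None,fx=4.2,fy=4.2,interpolation=2))
c=cam(*load('s11')); print([(proj(c,[grip(v,.046),grip(v,.122)]).round(1)).tolist() for v in (.85,1.06,1.173)])
a=cv2.imread('pics/w11.png'); cv2.imwrite('pics/w11h.png',cv2.resize(a[0:260,200:520],None,fx=2.3,fy=2.3,interpolation=2))
E
```

```text
17.9 [ 0.47612539 -0.26885515  0.40731361] [ 0.21513477  1.13658672 -0.06631172]
[[[367.1, 208.6], [386.6, 198.3]], [[367.6, 210.6], [387.7, 203.7]], [[367.7, 211.8], [387.8, 206.8]]]
```

View pics/s11h.png

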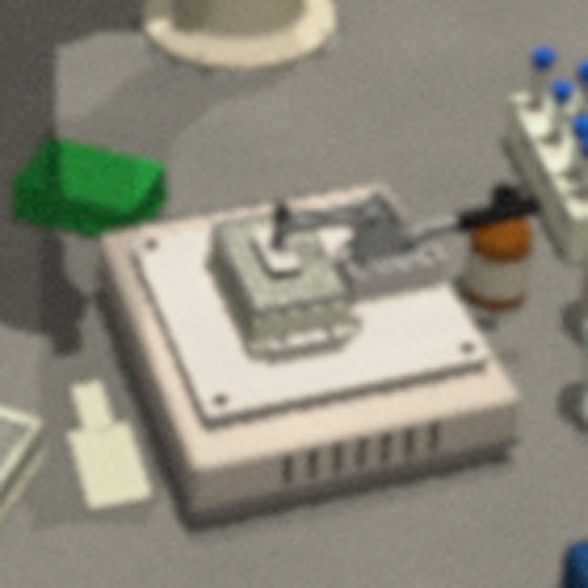

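View pics/w11h.png

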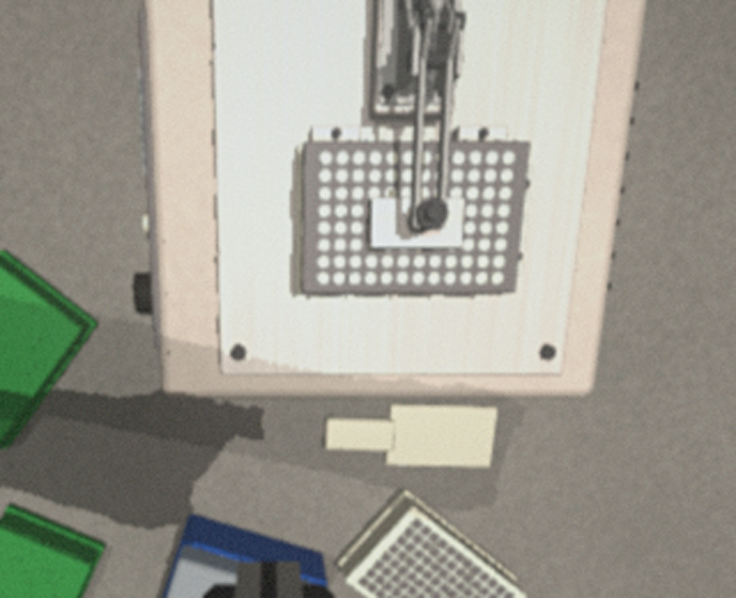

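```bash
python3 - <<'E'
from h import *
c=cam(*load('w11')); f=lambda q:(np.array(q)+.5)/2.3-.5+[200,0]
T=back(c,f([[308,141],[529,142],[514,294],[304,292]]),.134)
v2,r2=fit2d([[-.062,.04075],[.062,.04075],[.062,-.04075],[-.062,-.04075]],T); print(v2,r2.round(4).tolist())
S=back(c,f([[238,352],[547,352]]),.09); d=S[1]-S[0]; th=np.arctan2(d[1],d[0]); m=S.mean(0)
A=np.array([[np.cos(th),-np.sin(th)],[np.sin(th),np.cos(th)]])
print((v2[:2]-m[:2])@A-[0,.0798],v2[2]-th,th)
a=cv2.imread('pics/w11.png'); cv2.imwrite('pics/w11p.png',cv2.resize(a[45:140,315:445],None,fx=6,fy=6,interpolation=2))
E
```

```text
[ 0.56355921 -0.18622496 -0.0763855 ] [[-0.0023, 0.0013], [0.0025, 0.0007], [0.0017, -0.0009], [-0.002, -0.001]]
[ 1.40902804e-04 -2.60168577e-05] -0.0060934453204684325 -0.07029205483031714
```

View pics/w11p.png

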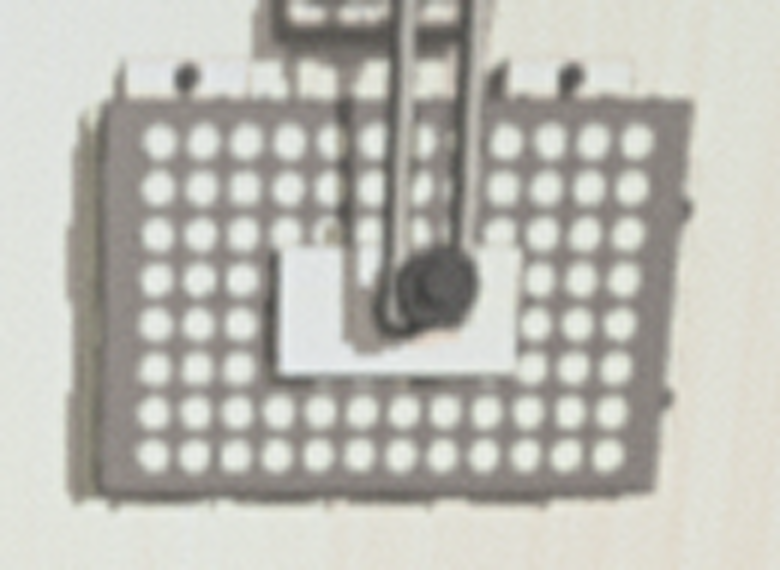

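Plate home (0.1 mm, 0.006 rad off by measurement), pad on the mat, handle down, and the robot is clear. I'm handing it in.

```bash
python3 - <<'E'
from h import *
print(state()['t'],state()['joint_velocities'].round(4)); print(hand_in())
E
```

```text
18.0 [-0.0383 -0.0305 -0.0718  0.0423 -0.0668  0.0051 -0.0394]
the job is handed in; nothing more can be done
None
```

The plate is home against both stops, the clamp is locked on it, and I handed the job in at about 18 s with the robot well clear. The hand-in gave no verdict.

**What I did:**
- With the fingers closed and low on the skirt, I pushed the plate to +y against the side stops. The force rose to about 8 N with no further movement.
- I pushed it to +x against the end stop (about 14 N, no further movement), then pushed once more to +y to seat it.
- I swung the handle over and down with the fingertip edge. The force fell off past the dead point, then rose to about 22 N at the lock stop. I then lifted away.

**Last checks:**
- **Plate:** the final wrist picture puts it about 0.1 mm from home in x and y. It is square to about 0.006 rad, and the camera is only good to about 2 mm.
- **Clamp:** after release the handle stayed down, with its slope in the scene picture matching the locked angle. The pad lay flat on the mat. I could not measure the pad force directly.
- **Other items:** nothing else on the bench looked disturbed in the final pictures, but I did not measure it.

**What disagreed:**
- During the +x push the tool also felt about 10 to 16 N upward, probably from the tapered finger backs bearing on the skirt edge. The plate showed no tipping.
- Before the swing, the two fixed cameras disagreed on the starting handle angle (about 0 to 0.1 rad). The wrist view settled it near 0.

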